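# Seat the jeweller's bench pin and tighten its thumbscrew

### The arm

A 6-joint arm with a two-finger parallel gripper is mounted at the origin on the work surface. World frame = base frame: x ahead of the robot, y to its left, z up, the work surface at z = 0. Lengths are in m, angles in rad, forces in N, time in s.
With the tool pointing down it reaches from about 0.2 to 0.875 m from the base axis. Payload 3.4 kg.
Tool frame: the origin (TCP) lies between the finger pads; the fingertips stand 25 mm ahead of it and the grasp point (between the pads) lies 6 mm ahead of it (r.nose_length is the z of the fingertips in the tool frame, in m); z points along the fingers, y is the line along which they close (so a half turn about z gives the same grasp; the last joint's range is limited). The gripper opens to 94 mm and grips with 3 to 60 N. Pads are 16 mm wide; open, the fingers measure 119 mm over their backs; the gripper's body (75 mm by 177 mm) begins 78 mm behind the grasp point.
Start: joints at [-1.374, 0.276, 1.505, -0, 1.361, -0.121], TCP at [0.18, -0.546, 0.23] pointing down, gripper open.
Joint ranges: [-2.89, 2.89], [-0.75, 2.08], [0.22, 2.7], [-1.18, 4.32], [0.11, 2.71], [-2.7, 2.7]. Speed limits (rad/s): [2.57, 2.57, 3.14, 3.14, 3.14, 3.14].

### API

Orientations are given as a unit quaternion [w, x, y, z].
In Python, from plant import r, gripper_to, inverse_kinematics, vision, models, telemetry gives the robot as it stands. Calls block until the motion is done:
- r.move_to(position, orientation): joint-space move of the TCP to a pose.
- r.move_l(position, rot=None, vel=0.15, guard=None): straight line of the TCP; rot=None keeps the orientation; vel is the mean speed in m/s. With guard (N) it stops when the force on the tool has changed by that much, and returns True; else False.
- r.movej(angles): joint-space move.
- gripper_to(opening, f_grip=None): finger opening in m; f_grip is the grip in N (None keeps the last); returns when the fingers have stopped.
- r.hold(seconds).
- inverse_kinematics(position, orientation): joint angles nearest the present ones, or None.
- vision.snapshot(name): name is "scene" or "side" or "wrist"; returns the picture (480x640x3 uint8, red, green, blue); there is no depth.
- vision.get_calibration(name): a dict with "fx", "fy", "cx", "cy" (pixels), "position" and "orientation" of the camera in the world. Camera axes: x right, y down, z forward; pixel columns grow to the right and rows downward; lengths in m; the calibration is good to about 2 mm. A picture is of the moment at which its call begins: read the wrist's pose just before it. get_calibration takes no time and is no camera call; for the wrist camera it gives the pose at the moment of the call.
A pose or a line that the arm cannot do raises r.PlanningError and nothing moves.
- r.sign_off(): hands the job in; it is judged then, once.
Trained networks look in the newest picture that a camera, given by its name, has taken for a name from the list of things; names that differ only in an ending like _2 or _b are one class to them, and where a whole thing is asked for, a point or a joint stands for the part that bears it (a point fixed in the world has none). Each returns a list of dicts, best first, with "score" (0 to 1); they miss things now and then, are a little off and sometimes report something else, mostly with a low value. They report only what shows in the picture. A call takes as long as a camera call. They do not tell look-alikes from the thing itself.
- models.boxes_of(thing, camera): "at" ([x, y, z] in m, in world coordinates, good to about 4 mm: the middle of the surface that is visible of it).
- models.regions_of(thing, camera): "pixels" (480x640 bool, what is visible of it).
- models.mark_of(thing, camera): "at" ([x, y, z] in m, in world coordinates, good to about 4 mm: a listed point, or the origin of a listed thing).
Readings, each from a call of its own:
- telemetry.current_t(): time.
- telemetry.current_joints(): joint angles.
- telemetry.current_dq(): joint speeds.
- telemetry.current_joint_efforts(): joint torques, N m.
- telemetry.current_ee_pos(): TCP position.
- telemetry.current_tool_rot(): TCP orientation.
- telemetry.current_wrist_force(): force on the tool from outside, world axes, zero at the start.
- telemetry.current_torque(): the same for the moment, N m.
- telemetry.current_opening(): finger opening in m.
- telemetry.current_finger_force(): force on a finger pad.
Only numpy, scipy, OpenCV 4.12 (cv2) and the standard library are available. Lean on these libraries where they do the work, as an engineer would, in place of code of your own. Each camera call takes 0.05 s, during which the arm holds its last target. There are 200 camera calls.

### The job

The wooden bench pin has slipped part way out of its clamp: with a fingertip push its front end until it is fully home, and only then tighten the winged brass thumbscrew on top of the clamp, clockwise seen from above, until it comes to its stop, by stroking its wings round with a fingertip again and again. Never hold the pin or the thumbscrew between two fingers, leave everything else on the bench where it is, and finish with the hand clear.

Things in the scene. Friction and masses are not known exactly. Their poses are not given: they have to be found in the camera images.
- clamp: dark steel clamp block fixed to the bench. Origin on the bench top, straight under the vertical thumbscrew axis; x to the back of the clamp, -x the front, where the pin sticks out (roughly towards the robot); z up. Sizes in mm in this frame: base x -50 to 60, y -55 to 55, 22 high; post at the back x 45 to 60, y -16 to 16, up to z 106
- deck (a point): on the screw axis at the level of the deck's top, 62 mm above the bench; the deck under the wings covers x -30 to 60, y -44 to 44 of the clamp
- bearing_end (a point): top of the bearing arm on the screw axis, 106 mm above the bench. The arm, 12 wide and 9 thick, runs from the back post forward over the wings and ends here in a boss of radius 8. A finger can go round the front and both sides of the screw but not past the back: it must lift, go back and stroke again. The wings pass freely under the arm
- thumbscrew (a joint): angle (rad) the brass thumbscrew has been turned clockwise from above; 7.6 is its stop, tight; it starts between 0 and 3. At 0 its wings lie along the clamp's x; at value q the wing line is turned by -q about the clamp's z. It stays where it is left, turns with about 0.05 N m (2 N at a wing) at constant height, and drives a pressure shoe down on the pin's tail
- wing_mid (a point): middle of the taller part of one wing, 26 mm from the screw axis, 80 above the bench; the other wing is opposite. Wings: upright, 7 thick, out to radius 36; from radius 17 outwards they stand z 69 to 91 above the bench, nearer in only up to z 80. Hub 18 wide across, between the wings
- bench_pin (a joint): how far (m) the wooden bench pin is drawn out of the clamp towards the clamp's -x; 0 is fully home against its stop. It slides stiffly with about 2.5 N and stays where it is left. It starts 0.020 to 0.036 out
- pin_front (a point): middle of the front end of the bench pin, 31 above the bench. The pin is 60 wide, 18 thick (z 22 to 40), with free space under its front; home, its front end is 115 in front of the screw axis. A saw slot 6 wide and 15 deep is cut into the middle of the front end
- ring_cone: upright aluminium ring cone on a round foot, 48 wide, 100 tall (mm); bystander, origin at the centre of its underside
- gold_ring: small loose finger ring lying flat, 23 across, 6 high (mm); bystander, origin at the centre of its underside
- hammer: small hammer lying flat, 200 long, along its x axis (mm); bystander, origin at the middle of its underside
- stone_bowl: white bowl of amber stones, 84 across, 24 high (mm); bystander, origin at the centre of its underside
- paste_jar: closed jar of polishing paste, 54 across, 50 high (mm); bystander, origin at the centre of its underside
- loupe: folding loupe: black cylinder 32 across, 26 high, with a steel shield 45 out along its x axis (mm); bystander, origin at the centre of its underside
- handpiece: rotary handpiece lying along its x axis on a rubber cradle, 155 long, 35 high (mm); bystander, origin at the centre of its underside
Not all that is in view belongs to the job. What is shaped like the clamp but blue or purple is not meant.

How it is judged:
On the way, in this order (a step that is already met when the one before it is completed fails the run):
1. the bench pin is fully home (within 3 mm) while the thumbscrew is not yet tight (value of joint bench_pin below 0.003 m and value of joint thumbscrew below 7.3 rad), for 0.2 s.
2. the thumbscrew is turned to its stop (within 0.2 rad) (value of joint thumbscrew above 7.4 rad), for 0.2 s.
At the end, for the whole second after the job is handed in: bench pin within 3 mm of home, thumbscrew within 0.2 rad of its stop and at rest (value of joint bench_pin below 0.003 m and value of joint thumbscrew above 7.4 rad and velocity of joint thumbscrew below 0.1 rad/s); the robot touches nothing.
It fails at once if the thumbscrew is held between two fingers (both flanks pressed at once, over 2 N each) ((contact force between the fingers and thumbscrew_c0 above 2 N or contact force between the fingers and thumbscrew_c1 above 2 N or contact force between the fingers and thumbscrew_c2 above 2 N or contact force between the fingers and thumbscrew_c3 above 2 N or contact force between the fingers and thumbscrew_c4 above 2 N) and (contact force between the fingers and thumbscrew_c5 above 2 N or contact force between the fingers and thumbscrew_c6 above 2 N or contact force between the fingers and thumbscrew_c7 above 2 N or contact force between the fingers and thumbscrew_c8 above 2 N or contact force between the fingers and thumbscrew_c9 above 2 N)).
It fails at once if the bench pin is held by both long edges at once (over 2 N each) (contact force between the fingers and bench_pin_c3 above 2 N and contact force between the fingers and bench_pin_c4 above 2 N).
It fails at once if the thumbscrew is well tightened (past 4.5 rad) before the pin is home (value of joint thumbscrew above 4.5 rad and value of joint bench_pin above 0.006 m).
It fails at once if a bystander is moved by more than 20 mm or lifted (distance of any of ring_cone, gold_ring, hammer, stone_bowl, paste_jar, loupe, handpiece from where it was at the start of the episode above 0.02 m).
It also fails if it takes over 64 s, if anything falls off the work surface, if the arm or the gripper's body presses on something with over 40 N, if the wrist force passes 120 N, or if a joint passes its speed limit or range.

## Working session

There is one attempt and no reset: what is moved stays moved. The work goes in short steps, each a Python script; the robot and the scene stay as the last script left them, time stands still between calls to the robot, and variables do not carry over. Pictures are saved under pics/ and viewed, at most 10 in all, crops included, and the job is handed in when it is done.

```bash
mkdir -p pics; ls; python3 - <<'E'
from plant import r, vision, models, telemetry
import cv2, numpy as np
a=vision.snapshot("scene"); 
cv2.imwrite("pics/scene.png",a[:,:,::-1])
for t in ["clamp","deck","bearing_end","wing_mid","pin_front"]:
    for m in models.mark_of(t,"scene"): print(t,np.round(m["at"],3),round(m["score"],2))
for t in ["ring_cone","gold_ring","hammer","stone_bowl","paste_jar","loupe","handpiece"]:
    for m in models.mark_of(t,"scene")[:2]: print(t,np.round(m["at"],3),round(m["score"],2))
b=vision.snapshot("side"); cv2.imwrite("pics/side.png",b[:,:,::-1])
for t in ["clamp","deck","bearing_end","wing_mid","pin_front"]:
    for m in models.mark_of(t,"side"): print("side",t,np.round(m["at"],3),round(m["score"],2))
for c in("scene","side"): print(vision.get_calibration(c))
print(telemetry.current_t(), telemetry.current_tool_rot(), r.nose_length)
E
```

```text
pics
clamp [ 0.583 -0.046 -0.001] 0.98
clamp [ 0.587  0.208 -0.   ] 0.95
clamp [ 0.348  0.134 -0.002] 0.63
clamp [ 0.317 -0.187  0.   ] 0.58
deck [ 0.313 -0.185  0.062] 0.95
deck [ 0.583 -0.047  0.06 ] 0.7
deck [0.586 0.209 0.064] 0.58
deck [0.345 0.133 0.062] 0.58
bearing_end [ 0.586 -0.045  0.108] 0.73
bearing_end [ 0.318 -0.188  0.105] 0.73
bearing_end [0.587 0.206 0.104] 0.72
bearing_end [0.347 0.13  0.103] 0.55
wing_mid [0.616 0.217 0.081] 0.57
wing_mid [ 0.34  -0.195  0.078] 0.54
wing_mid [ 0.564 -0.066  0.077] 0.48
wing_mid [0.372 0.135 0.076] 0.43
pin_front [ 0.453 -0.054  0.03 ] 0.97
pin_front [0.48  0.173 0.03 ] 0.92
pin_front [ 0.204 -0.161  0.03 ] 0.77
pin_front [0.234 0.103 0.033] 0.71
pin_front [ 0.26   0.355 -0.005] 0.49
ring_cone [0.508 0.047 0.001] 0.64
gold_ring [ 0.483 -0.138  0.001] 0.35
hammer [ 0.55  -0.211 -0.004] 0.67
stone_bowl [ 0.557  0.392 -0.003] 0.65
paste_jar [ 0.26   0.358 -0.001] 0.52
loupe [0.387 0.396 0.003] 0.67
handpiece [ 0.302 -0.385 -0.003] 0.85
side clamp [ 0.586 -0.047  0.   ] 0.97
side clamp [ 0.583  0.209 -0.004] 0.67
side clamp [ 0.315 -0.
[... 546 characters left out ...]
.231 0.106 0.031] 0.75
side pin_front [0.476 0.173 0.032] 0.66
side pin_front [ 0.451 -0.051  0.031] 0.64
side pin_front [ 0.204 -0.153  0.028] 0.41
{'fx': 461.10624273308605, 'fy': 461.10624273308605, 'cx': 321.48881811503566, 'cy': 244.55274266013515, 'position': array([ 1.02710541, -0.30795352,  1.1346758 ]), 'orientation': array([-0.23084401,  0.82561399,  0.49568011, -0.13918985])}
{'fx': 527.1443462513895, 'fy': 527.1443462513895, 'cx': 319.5861452991932, 'cy': 236.95911869910918, 'position': array([-0.22331865,  0.76816188,  0.89054647]), 'orientation': array([ 0.15739113, -0.30497038,  0.84749967, -0.40492643])}
0.95 [6.00055338e-05 9.87405355e-01 1.58210810e-01 1.46256553e-05] 0.025
```

View pics/scene.png

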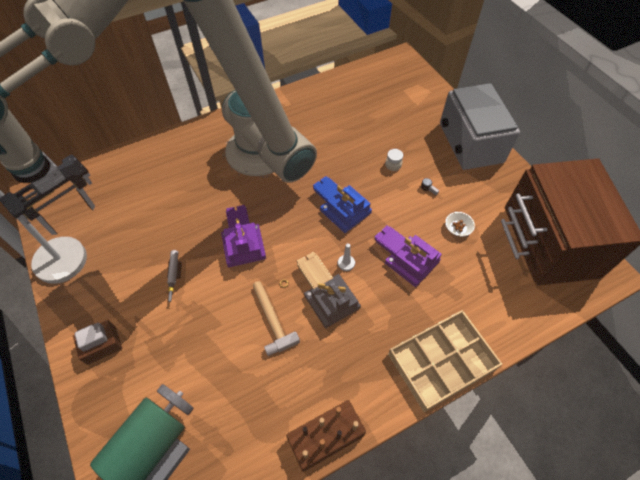

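View pics/side.png

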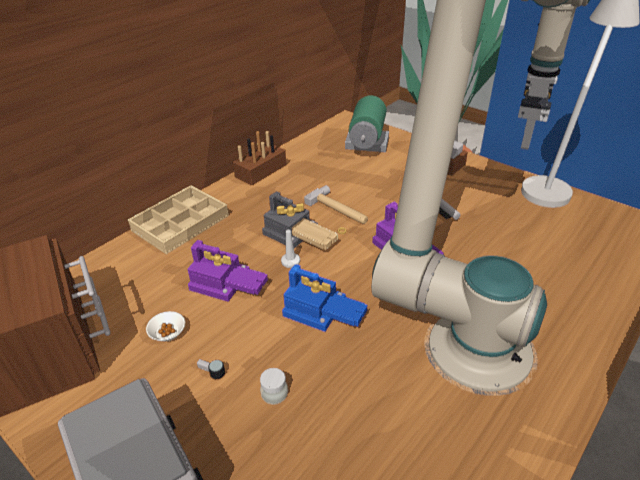

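In the pictures, four things could be taken for the clamp:
- blue at scene (345,200)
- purple at (242,240)
- purple at (408,255)
- dark steel with the wooden pin at (330,295), world (0.585, -0.046)

The description fits the steel one. I'll check it close up with the wrist camera.

```bash
cat > h.py <<'E'
from plant import r, gripper_to, inverse_kinematics, vision, models, telemetry
import cv2, numpy as np
def q(psi): return np.array([0,np.cos(psi/2),np.sin(psi/2),0])   # tool down, tool x at yaw psi
def marks(cam,near=(0.585,-0.046)):
    for t in ["clamp","deck","bearing_end","wing_mid","pin_front"]:
        for m in models.mark_of(t,cam):
            if np.hypot(*(np.array(m["at"][:2])-near))<0.2: print(cam,t,np.round(m["at"],4),round(m["score"],2))
E
python3 - <<'E'
from h import *
r.move_to([0.44,-0.05,0.30],q(0.04))
gripper_to(0.0,20)
c=vision.get_calibration("wrist"); print(c, telemetry.current_joints(), telemetry.current_ee_pos(), telemetry.current_opening(), telemetry.current_t())
a=vision.snapshot("wrist"); cv2.imwrite("pics/w1.png",a[:,:,::-1]); marks("wrist")
E
```

```text
{'fx': 393.70893327597616, 'fy': 393.70893327597616, 'cx': 320.5711444786534, 'cy': 236.20558319891083, 'position': array([ 0.52330801, -0.04779519,  0.45420265]), 'orientation': array([ 0.1030189 ,  0.71384893, -0.68564943, -0.09844632])} [-2.70541850e-01  3.81628125e-02  1.62914300e+00 -1.40714021e-05
  1.47426899e+00  1.26025985e+00] [ 0.43999001 -0.05001321  0.30001049] 0.0006187374478191489 4.4
wrist deck [ 0.5853 -0.0465  0.0618] 0.81
wrist bearing_end [ 0.5873 -0.0482  0.1058] 0.65
wrist wing_mid [ 0.5691 -0.0663  0.084 ] 0.72
wrist wing_mid [ 0.5879 -0.0475 -0.0021] 0.55
wrist pin_front [ 0.4506 -0.0533  0.0297] 0.9
wrist pin_front [ 0.5491 -0.2074 -0.0056] 0.23
```

View pics/w1.png

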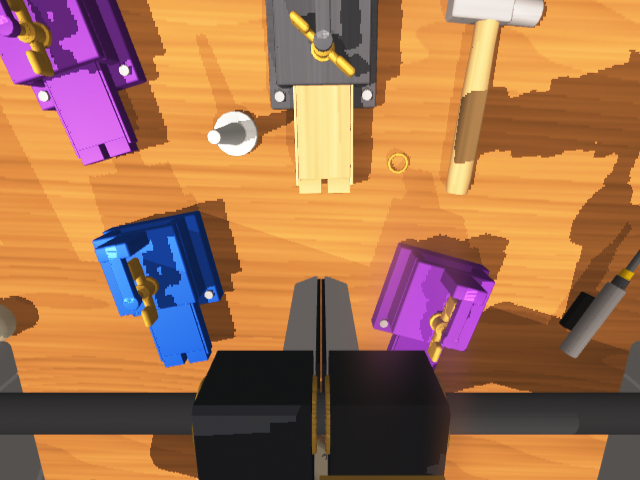

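The close view confirms it. The steel clamp's screw is at (323,45), the wooden pin front with its slot at (325,188), and the wings run from (295,15) to (352,73), so q≈2.35. Next I push the pin.

```bash
cat >> h.py <<'E'
A=np.array([0.5855,-0.0467]); YAW=0.043
def W(x,y,z): c,s=np.cos(YAW),np.sin(YAW); return [A[0]+c*x-s*y, A[1]+s*x+c*y, z]
def C(p): d=np.array(p[:2])-A; c,s=np.cos(YAW),np.sin(YAW); return np.array([c*d[0]+s*d[1], -s*d[0]+c*d[1], p[2]])
# tool pose pushing wing at clamp angle phi (deg), 'gap' mm behind the flank; k picks tool half turn
def wing(phi,gap=0.0,k=0,z=0.098,R=0.030):
    f=np.radians(phi); u=np.array([np.cos(f),np.sin(f)]); n=np.array([-u[1],u[0]])
    x,y=R*u+(0.0115+gap)*n
    return W(x,y,z), q(YAW+f+np.pi/2+k*np.pi)
E
python3 - <<'E'
from h import *
r.move_l(W(-0.175,0,0.12),q(YAW),vel=0.3)
r.move_l(W(-0.175,0,0.054),vel=0.15)
g=r.move_l(W(-0.116,0,0.054),vel=0.03,guard=12)
print(g,C(telemetry.current_ee_pos()),telemetry.current_wrist_force())
r.move_l(W(-0.165,0,0.054),vel=0.15)
r.move_l(W(-0.165,0,0.20),vel=0.3)
print(telemetry.current_t())
vision.snapshot("wrist"); marks("wrist"); vision.snapshot("side"); marks("side")
for k in (0,1):
    for ph in range(225,30,-15):
        j=inverse_kinematics(*wing(ph,0,k)); print(k,ph,None if j is None else np.round(j,2))
E
```

```text
True [-0.12511174  0.00052047  0.05327107] [-0.91261865  0.72964389 -0.1528256 ]
8.6667
wrist clamp [ 0.5884 -0.0439 -0.0027] 0.76
wrist wing_mid [ 0.5676 -0.067   0.0839] 0.85
wrist pin_front [ 0.4701 -0.0512  0.0319] 0.69
side clamp [ 0.5842 -0.0452 -0.0009] 0.78
side deck [ 0.5838 -0.0464  0.0657] 0.72
side deck [ 0.4716 -0.0505  0.0312] 0.68
side deck [ 0.4793 -0.1377 -0.0032] 0.55
side bearing_end [ 0.5872 -0.0471  0.1038] 0.76
side wing_mid [ 0.5673 -0.0624  0.0792] 0.48
side pin_front [ 0.4712 -0.0493  0.0318] 0.82
0 225 [-0.25  0.38  1.69 -0.    1.06  2.06]
0 210 [-0.25  0.37  1.71 -0.    1.06  2.33]
0 195 [-0.24  0.36  1.73 -0.    1.05  2.6 ]
0 180 None
0 165 None
0 150 None
0 135 [-0.19  0.35  1.74 -0.    1.04 -2.59]
0 120 [-0.17  0.36  1.73 -0.    1.05 -2.31]
0 105 [-0.16  0.37  1.72 -0.    1.05 -2.04]
0 90 [-0.15  0.38  1.71 -0.    1.06 -1.77]
0 75 [-0.15  0.39  1.69 -0.    1.07 -1.5 ]
0 60 [-0.14  0.4   1.67 -0.    1.07 -1.23]
0 45 [-0.14  0.41  1.65 -0.    1.08 -0.97]
1 225 [-0.25  0.38  1.69 -0.    1.06 -1.08]
1 210 [-0.25  0.37  1.71 -0.    1.06 -0.82]
1 195 [-0.24  0.36  1.73 -0.    1.05 -0.55]
1 180 [-0.23  0.36  1.74 -0.    1.05 -0.27]
1 165 [-0.22  0.35  1.74 -0.    1.04  0.  ]
1 150 [-0.2   0.35  1.75 -0.    1.04  0.28]
1 135 [-0.19  0.35  1.74 -0.    1.04  0.55]
1 120 [-0.17  0.36  1.73 -0.    1.05  0.83]
1 105 [-0.16  0.37  1.72 -0.    1.05  1.1 ]
1 90 [-0.15  0.38  1.71 -0.    1.06  1.38]
1 75 [-0.15  0.39  1.69 -0.    1.07  1.64]
1 60 [-0.14  0.4   1.67 -0.    1.07  1.91]
1 45 [-0.14  0.41  1.65 -0.    1.08  2.17]
```

```bash
cat >> h.py <<'E'
def stroke(a,b,k=1,step=9,guard=15):
    p,o=wing(a,0.014,k,z=0.165); r.move_to(p,o)
    r.move_l(wing(a,0.014,k)[0],vel=0.2,guard=10)
    hit=False; n=int(np.ceil((a-b)/step)); last=a
    for ph in [a]+list(np.linspace(a,b,n+1)[1:]):
        p,o=wing(ph,0,k); hit=r.move_l(p,o,vel=0.08,guard=guard); last=ph
        if hit: break
    print("stroke end",last,hit,np.round(C(telemetry.current_ee_pos()),4),np.round(telemetry.current_wrist_force(),1))
    p,o=wing(last,0.008,k); r.move_l(p,vel=0.1)
    r.move_l([p[0],p[1],0.165],vel=0.3)
    print("t",telemetry.current_t())
E
python3 - <<'E'
from h import *
r.move_l(W(-0.150,0,0.12),q(YAW),vel=0.3)
r.move_l(W(-0.150,0,0.054),vel=0.15)
g=r.move_l(W(-0.110,0,0.054),vel=0.03,guard=25)
print(g,C(telemetry.current_ee_pos()))
r.move_l(W(-0.150,0,0.054),vel=0.15)
r.move_l(W(-0.150,0,0.165),vel=0.3)
print(telemetry.current_t())
stroke(225,42)
for c in("scene","side","wrist"):
    a=vision.snapshot(c); marks(c); cv2.imwrite(f"pics/s1_{c}.png",a[:,:,::-1])
E
```

```text
True [-0.12481028  0.00072764  0.05258263]
12.1917
stroke end 42.0 False [0.0145 0.0286 0.098 ] [-2.2  1.2 -0.8]
t 21.9417
scene clamp [ 0.5876 -0.0466 -0.002 ] 0.71
scene deck [ 0.5861 -0.0454  0.0588] 0.88
scene deck [ 0.6027 -0.0279  0.0786] 0.72
scene bearing_end [ 0.5512 -0.208  -0.0012] 0.73
scene wing_mid [ 0.6011 -0.0283  0.0782] 0.59
scene pin_front [ 0.4707 -0.0526  0.0315] 0.55
side clamp [ 5.878e-01 -4.230e-02  4.000e-04] 0.56
side deck [ 0.5822 -0.0449  0.0673] 0.61
side bearing_end [ 0.5833 -0.0509  0.1015] 0.9
side bearing_end [ 0.5535 -0.2071 -0.0029] 0.2
side wing_mid [ 0.6087 -0.0254  0.0791] 0.7
side pin_front [ 0.4696 -0.0496  0.0312] 0.78
wrist clamp [ 0.5871 -0.0454 -0.0019] 0.81
wrist deck [ 0.5873 -0.0481  0.0637] 0.94
wrist bearing_end [ 0.5864 -0.0427  0.1104] 0.93
wrist wing_mid [ 0.6052 -0.0293  0.0847] 0.74
wrist pin_front [ 0.47   -0.0505  0.0324] 0.64
```

The pin stopped at the same place against 25 N, so it is home. The first stroke kept contact to its end, with about 2.5 N of reaction. Now the second stroke, to the stop.

```bash
python3 - <<'E'
from h import *
stroke(222,90,guard=12)
r.move_l(W(-0.16,0.0,0.26),vel=0.3)
for c in("scene","side","wrist"):
    a=vision.snapshot(c); marks(c)
    if c=="wrist": cv2.imwrite("pics/s2_wrist.png",a[:,:,::-1])
print(telemetry.current_t())
E
```

```text
stroke end 98.79999999999998 True [-0.0212  0.0271  0.0971] [-0.7  0.3  1.5]
t 31.1417
scene clamp [ 0.5865 -0.0477 -0.    ] 0.56
scene clamp [0.5073 0.049  0.0006] 0.18
scene deck [ 0.5833 -0.0477  0.0562] 0.83
scene bearing_end [ 0.5886 -0.0482  0.108 ] 0.78
scene wing_mid [ 0.5885 -0.0693  0.0819] 0.49
scene pin_front [ 0.473  -0.0515  0.0298] 0.78
side clamp [ 0.5843 -0.0481  0.0006] 0.85
side deck [ 0.5848 -0.0466  0.065 ] 0.98
side bearing_end [ 0.593  -0.0708  0.0782] 0.63
side bearing_end [ 0.5829 -0.0465  0.1019] 0.58
side bearing_end [0.5061 0.0461 0.0014] 0.15
side wing_mid [ 0.5963 -0.0682  0.0794] 0.51
side pin_front [ 0.4689 -0.0474  0.03  ] 0.73
wrist clamp [ 5.877e-01 -4.590e-02 -2.000e-04] 0.95
wrist deck [ 0.5844 -0.0492  0.0646] 0.96
wrist bearing_end [ 0.5878 -0.0463  0.1092] 0.56
wrist wing_mid [ 0.5915 -0.0701  0.0867] 0.93
wrist pin_front [ 0.4687 -0.0523  0.0315] 0.63
32.75
```

View pics/s2_wrist.png

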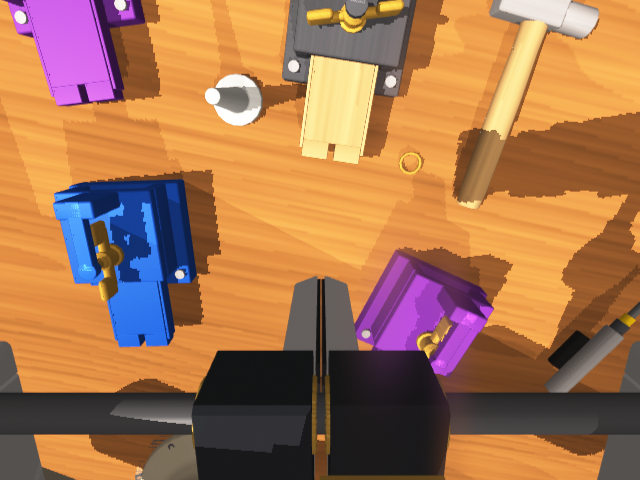

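The wings now lie at about -77° in the clamp frame (q≈7.6) and the stop is felt. The pin front is still about 115 mm from the axis. I'll make one firmer confirming push, then clear the hand and hand in.

```bash
python3 - <<'E'
from h import *
stroke(108,88,guard=22,step=5)
r.move_l(W(-0.16,0.0,0.28),vel=0.3); r.hold(0.3)
vision.snapshot("wrist"); marks("wrist"); print(telemetry.current_t())
print(r.sign_off())
E
```

```text
stroke end 88.0 False [-0.0208  0.0288  0.0987] [-20.5  -8.1  16.1]
t 35.8667
wrist clamp [ 0.5867 -0.0504 -0.0016] 0.68
wrist deck [ 0.587  -0.0485  0.0613] 0.67
wrist bearing_end [ 0.5856 -0.0456  0.1115] 0.83
wrist wing_mid [ 0.593  -0.0716  0.0863] 0.9
wrist pin_front [ 0.4703 -0.0542  0.032 ] 0.61
37.2333
the job is handed in; nothing more can be done
None
```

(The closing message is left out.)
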